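# Unfold the press crank and press the bush home

## Robot

A 6-joint arm with a two-finger parallel gripper is mounted at the origin on a cart in front of the work surface, level with it; the furniture and walls round the work are solid. World frame = base frame: x ahead of the robot, y to its left, z up, the work surface at z = 0. Lengths are in m, angles in rad, forces in N, time in s.
With the tool pointing down it reaches from about 0.35 to 0.975 m from the base axis. Payload 7.1 kg.
Tool frame: the origin (TCP) lies on the centre line of the jaws, within the pads' length; the fingertips stand 25 mm ahead of it and the grasp point (between the pads) lies 6 mm ahead of it; z points along the fingers, y is the line along which they close (so a half turn about z gives the same grasp; the last joint's range is limited). The gripper opens to 88 mm and grips with 3 to 60 N. Pads are 20 mm wide; open, the fingers measure 115 mm over their backs; the gripper's body (75 mm by 178 mm) begins 61 mm behind the grasp point.
Start: joints at [1.147, 0.423, 1.63, -0, 1.089, -0.019], TCP at [0.246, 0.574, 0.248] pointing down, gripper open.
Joint ranges: [-3, 3], [-0.9, 2.11], [0.09, 2.58], [-1.31, 4.45], [0.11, 2.69], [-2.54, 2.54]. Speed limits (rad/s): [2.39, 2.39, 3.01, 3.14, 3.14, 3.14].

## Interface

Orientations are given as [roll, pitch, yaw] about the fixed x, y, z axes, in that order (R = Rz(yaw) Ry(pitch) Rx(roll)).
In Python, from workcell import arm gives the robot as it stands.
- The arm moves only by the tool carry_out, never from a script. Its argument "increments" is a list of rows, each an object with "grip": the opening, from 0 (shut) to 1 (fully open); "xyz": the shift along the tool's x, y, z scaled (see below), a list of three; "turn": the turn, a rotation vector about the tool's x, y, z scaled (see below), a list of three. In form: [{"grip": grip, "xyz": [tx, ty, tz], "turn": [rx, ry, rz]}, ...]. A call has 1 to 10 rows; each row is the pose to reach, as a shift and turn from the pose commanded when the call began, along the tool's axes at that moment, turning the shorter way round; what a row does not reach only later rows make up. The controller multiplies each number of a shift by 40 cm and each number of a turn by 180 degrees. A row lasts 1/12 s, in which the tool goes at most 41.7 mm and 7.16 degrees, less where a joint would pass 70% of its speed; a pose out of reach is approached as far as the arm can. A call with a number of a shift or a turn outside -1 to 1 is refused whole. A call with a gripper value outside its range is refused whole. The fingers move at their own pace and stop on an object; "squeeze" is the grip in N (left out, the last holds). Time passes only in rows, so rows that repeat a pose let the fingers close. It gives the time, the measured TCP pose, the force, the opening and the grip force at its end, in the units of the state.
- arm.state(): the state, without advancing time (a new reading comes with each control period).
- arm.grab_frame(name): name is "scene" or "top" or "wrist"; returns a dict with "image" (480x640x3 uint8, blue, green, red), "depth" (480x640 float32, m along the optical axis (not along the pixel's ray), 0 where there is no reading), "K" (3x3 intrinsics, pixels), "view" (4x4, takes a point from world to camera coordinates). Camera axes: x right, y up, looking along -z (the intrinsics and any distortion apply to the point x, -y, -z); pixel columns grow to the right and rows downward; lengths in m; the calibration is good to about 2 mm. A picture is of the moment at which its call begins.
- arm.finish_job(): hands the job in; it is judged then, once.
The state is a dict: "clock": time; "joint_positions": joint angles; "qd": joint speeds; "joint_efforts": joint torques, N m; "tcp_pos": TCP position; "ee_rot": TCP orientation; "force": force on the tool from outside, world axes, zero at the start; "wrist_torque": the same for the moment, N m; "gripper_width": opening from 0.0 (shut) to 1.0 (fully open); "gripper_force": force on a finger pad.
Only numpy, scipy, OpenCV 4.12 (cv2) and the standard library are available. Lean on these libraries where they do the work, as an engineer would, in place of code of your own. Each camera call takes 0.05 s, during which the arm holds its last target. There are 200 camera calls.

## Task

Unfold the folded grip of the small screw press's crank until it stands fully upright, then wind the crank clockwise so that the ram presses the flanged bush down its bore until it is firmly bottomed on the shoulder inside: bore depths differ, so feel for the steep rise at the end, and do not force it beyond that. Then wind back until the ram stands about 1 cm clear of the bush, let go, and leave the things round the press alone.

Things in the scene. Friction and masses are not known exactly. Their poses are not given: they have to be found in the camera images.
- press: small two-column screw press screwed to the bench, painted dark grey-green: base 140 x 190 mm, two columns 124 mm apart (along its y), top of the crosshead 168 mm over the bench, column nuts to 178 mm. Origin on the bench under the middle of the base, which is the axis of screw, ram and bush; z up; its front faces -x.
- hub (a point): middle of the crank's boss on top of the screw: on the screw's axis, at half the thickness of the crank arm; x points along the arm to the grip's hinge pin, z up. Boss 33 mm in diameter, its nut ends 8 mm above this point. The arm is a level bar 14 mm wide and 10 mm thick above the crosshead.
- crank: boss, arm and screw in one; origin and axes as hub. Turns without end: clockwise from above winds crank, grip and ram down 24 mm a turn, anticlockwise up; unloaded it stays where it is left. Force along the path at the grip, 70 mm from the axis: 2 N running free, 3 to 5 N while the bush goes in, then a steep rise when it bottoms: each further newton there is about 18 N at the ram.
- pin (a point): hinge pin of the folding grip at the outer end of the arm: 70 mm from the screw's axis, 18 mm above hub; the pin lies level, square to the arm (along y of hub). The fork round it is 16 mm wide; the rounded end of the arm below it is 20 mm across.
- grip_centre (a point): middle of the grip: a black round sleeve 48 mm long, 18 to 20 mm thick (15 mm at its ends), spinning freely on its spindle; its middle is 36.5 mm from the pin. Folded it lies level over the arm, from the pin towards the axis (free end 10 mm short of it), 3 mm above the arm, which is narrower. Unfolded it stands upright over the pin.
- grip_fold (a joint): fold angle of the grip: about 0 (to 0.15) folded on the arm, 1.57 upright against its stop, the working position. The hinge is stiff (about 4 N at the middle of the grip) and stays where it is left.
- ram: the ram: a dark bar across the columns with a bright round pressing foot, 33 mm in diameter, below its middle. Origin at the middle of the foot's flat underside; it slides up and down only, by the screw.
- bush: brass flanged bush, flange 38 mm wide and 5 mm thick, barrel 26 mm, started in the bore under the ram, 5 to 13 mm short of home. Origin at the middle of the flange's underside. A press fit: goes in at about 60 N; firmly bottomed when pressed on its shoulder with 90 to 190 N, which is 6 to 11.5 N along the path at the upright grip; damaged over 210 N.
- housing: dark steel bearing housing, square foot 72 mm, round boss, 30 mm high, bolted to the bed of the press. Origin at the middle of its underside. The shoulder inside its bore, on which the bush's barrel bottoms, cannot be seen and its depth differs: the flange then stands 1 to 6 mm above the boss's top.
- grease: closed green tin with a wooden-looking lid, 71 mm in diameter, 60 mm high, beside the press; leave alone. Origin at the middle of its underside.
- spare_bush: small loose brass bush, 35 mm in diameter, 24 mm high, beside the press; leave alone. Origin at the middle of its underside.
- brush: paint brush with red handle, 194 mm long, lying in front of the press; leave alone. Origin at its middle, on the bench.

How it is judged:
By the outcome, as a careful person would: the job done as asked, in the order asked, and still so for the second after the job is handed in, with the robot touching nothing.
It also fails if it takes over 70 s, if anything falls off the work surface, if the arm or the gripper's body presses on something with over 40 N, if the wrist force passes 120 N, or if a joint passes its speed limit or range.

## Working session

There is one attempt and no reset: what is moved stays moved. The work goes in short steps, Python scripts to look and compute and a tool call to move; the robot and the scene stay as the last step left them, time stands still between calls to the robot, and variables do not carry over. Pictures are saved under pics/ and viewed, at most 10 in all, crops included, and the job is handed in when it is done.

Besides the shell and the picture viewer there is one more tool, called after "Request:" as name([rows], argument=value, ...), one row to a line, values as JSON. carry_out: Moves the arm, as the interface text tells. Shifts and turns lie within -1 to 1; 1 stands for 40 cm of shift or 180 degrees of turn. Its arguments: {"type":"object","properties":{"increments":{"type":"array","items":{"type":"object","properties":{"grip":{"type":"number"},"xyz":{"type":"array","items":{"type":"number"}},"turn":{"type":"array","items":{"type":"number"}}}}},"squeeze":{"type":"number"}},"required":["increments"]}

```bash
mkdir -p pics
cat > h.py <<'E'
import numpy as np, cv2
from workcell import arm
from scipy.spatial.transform import Rotation as R
def pts(f):
    K=np.array(f["K"]);V=np.array(f["view"]);d=f["depth"]
    v,u=np.mgrid[0:480,0:640]
    P=np.stack([(u-K[0,2])/K[0,0]*d,-(v-K[1,2])/K[1,1]*d,-d,np.ones_like(d)],-1)
    W=P@np.linalg.inv(V).T
    W=W[...,:3];W[d<=0]=np.nan
    return W
E
python3 - <<'E'
from h import *
s=arm.state();print({k:np.round(v,3).tolist() for k,v in s.items()})
for n in("scene","top"):
    f=arm.grab_frame(n);cv2.imwrite(f"pics/{n}0.png",f["image"]);np.save(f"{n}0.npy",pts(f))
    print(n,np.round(np.linalg.inv(f["view"]),3).tolist(),f["K"])
W=np.load("top0.npy")
m=(W[...,2]>.15)&(W[...,2]<.26)
v,u=np.where(m);print(u.min(),u.max(),v.min(),v.max(),np.nanmedian(W[m],0))
E
```

```text
{'clock': 0.0, 'joint_positions': [1.147, 0.424, 1.631, 0.0, 1.089, -0.019], 'qd': [0.0, -0.001, 0.0, -0.001, 0.001, 0.001], 'joint_efforts': [0.001, -54.465, -27.366, 0.064, 0.023, -0.0], 'tcp_pos': [0.246, 0.574, 0.247], 'ee_rot': [-3.14, -0.0, 2.737], 'force': [0.503, -0.417, -0.391], 'wrist_torque': [-0.028, 0.043, -0.005], 'gripper_force': 0.0, 'gripper_width': 1.003}
scene [[-0.992, -0.053, 0.117, 0.564], [0.129, -0.374, 0.919, 1.159], [-0.005, 0.926, 0.377, 0.492], [0.0, 0.0, 0.0, 1.0]] [[559.29008573   0.         314.454411  ]
 [  0.         559.29008573 238.88839604]
 [  0.           0.           1.        ]]
top [[-0.022, 0.994, -0.104, 0.376], [-1.0, -0.02, 0.018, 0.375], [0.016, 0.104, 0.994, 1.003], [0.0, 0.0, 0.0, 1.0]] [[437.79642425   0.         325.44388444]
 [  0.         437.79642425 236.86834756]
 [  0.           0.           1.        ]]
0 639 0 479 [0.87457845 0.43175696 0.18306399]
```

View pics/top0.png

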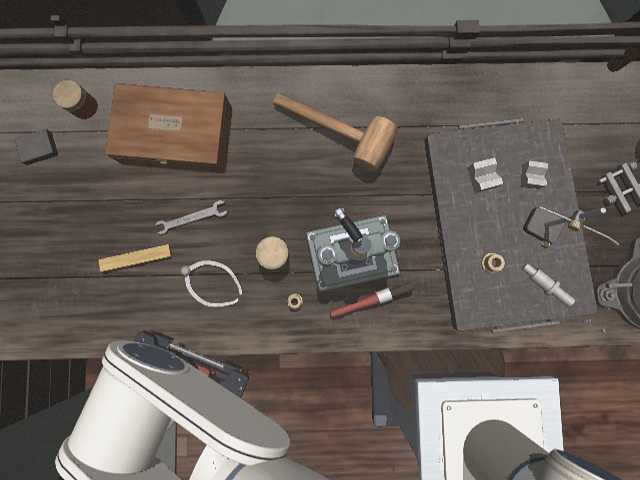

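View pics/scene0.png

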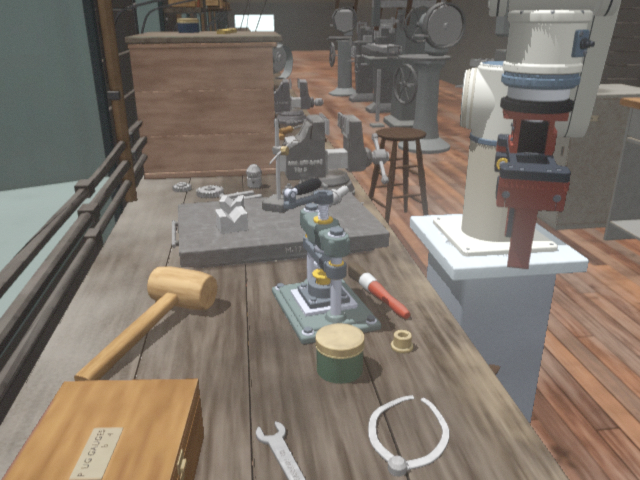

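The top view shows the press at about (355,250). The grip's black sleeve runs from the fork near (341,213) to about (356,240), with the boss at (361,246). The scene view shows the grip at (305,187), with the fork to its left at (290,192).

Run:
```python
from h import *
for n,(u0,u1,v0,v1) in {"top":(300,405,200,295),"scene":(255,360,160,240)}.items():
    W=np.load(n+"0.npy");img=cv2.imread(f"pics/{n}0.png")
    c=img[v0:v1,u0:u1];cv2.imwrite(f"pics/{n}c.png",cv2.resize(c,None,fx=6,fy=6,interpolation=cv2.INTER_CUBIC)[:600])
    P=W[v0:v1,u0:u1].reshape(-1,3);col=c.reshape(-1,3).astype(int)
    if n=="top": off=None
    hi=(P[:,2]>.195)&(P[:,2]<.27)&(P[:,0]>.3)&(P[:,0]<.7)&(abs(P[:,1]-.3)<.15)
    blk=hi&(col.max(1)<60)
    print(n,hi.sum(),blk.sum(),P[hi].mean(0),P[hi].min(0),P[hi].max(0))
    Q=P[blk];print("blk",Q.mean(0),Q.min(0),Q.max(0),np.linalg.svd(Q[:,:]-Q.mean(0),full_matrices=False)[2][0])
    # crosshead/nuts
    print(np.histogram(P[:,2],bins=np.arange(0,.28,.01)))
    for lo,h in((.16,.172),(.172,.182),(.182,.2),(.2,.215),(.215,.26)):
        m=(P[:,2]>lo)&(P[:,2]<h); 
        if m.sum(): print(lo,m.sum(),P[m].mean(0).round(4),P[m].min(0).round(3),P[m].max(0).round(3))
W=np.load("top0.npy")
for u,v in((341,213),(347,222),(352,231),(357,239),(362,246),(328,255),(391,241),(345,238),(360,268)):print((u,v),W[v,u].round(4))
# base corners: points on base by top z
```

```text
top 635 178 [0.4636342  0.31269947 0.2316375 ] [0.42646905 0.28097533 0.20372572] [0.51032172 0.34549433 0.24846503]
blk [0.46969515 0.31827589 0.23988783] [0.44105012 0.29934033 0.20955395] [0.49862753 0.3412434  0.24664627] [-0.80698634 -0.55857727  0.19174065]
(array([1967, 1925, 1135,  227,   61,   15,    0,    0,    0,    0,    0,
          0,    0,    3,    7,   23, 1161,  337,    9,    0,    7,  191,
         58,  160,  219,    0,    0,    0]), array([0.  , 0.01, 0.02, 0.03, 0.04, 0.05, 0.06, 0.07, 0.08, 0.09, 0.1 ,
       0.11, 0.12, 0.13, 0.14, 0.15, 0.16, 0.17, 0.18, 0.19, 0.2 , 0.21,
       0.22, 0.23, 0.24, 0.25, 0.26, 0.27, 0.28]))
0.16 1281 [0.4407 0.2988 0.1675] [0.411 0.216 0.16 ] [0.475 0.377 0.172]
0.172 226 [0.4417 0.2981 0.177 ] [0.418 0.227 0.172] [0.465 0.368 0.181]
0.2 14 [0.4474 0.3138 0.2093] [0.426 0.295 0.204] [0.485 0.334 0.215]
0.215 621 [0.464  0.3127 0.2321] [0.427 0.281 0.215] [0.51  0.345 0.248]
scene 1009 96 [0.46759478 0.32297232 0.22481922] [0.4246072  0.28228505 0.19502369] [0.50694225 0.34865518 0.24795966]
blk [0.46504844 0.32474525 0.2356303 ] 
[... 473 characters left out ...]
25, 0.26, 0.27, 0.28]))
0.16 670 [0.446  0.3019 0.1683] [ 0.408 -0.116  0.16 ] [0.491 0.379 0.172]
0.172 334 [0.4404 0.3014 0.1766] [ 0.416 -0.112  0.172] [0.51  0.374 0.182]
0.182 118 [0.4436 0.2848 0.1904] [ 0.431 -0.06   0.182] [0.507 0.309 0.2  ]
0.2 199 [0.4572 0.32   0.2105] [0.426 0.3   0.2  ] [0.506 0.349 0.215]
0.215 781 [0.4713 0.3245 0.2295] [0.425 0.282 0.215] [0.507 0.348 0.248]
(341, 213) [0.498  0.333  0.2355]
(347, 222) [0.4807 0.3233 0.2428]
(352, 231) [0.464  0.3154 0.2479]
(357, 239) [0.4503 0.3068 0.2443]
(362, 246) [0.4399 0.2958 0.2186]
(328, 255) [0.4276 0.3564 0.1771]
(391, 241) [0.4516 0.2364 0.1789]
(345, 238) [0.4731 0.3148 0.0393]
(360, 268) [0.4065 0.2825 0.029 ]
```

View pics/topc.png

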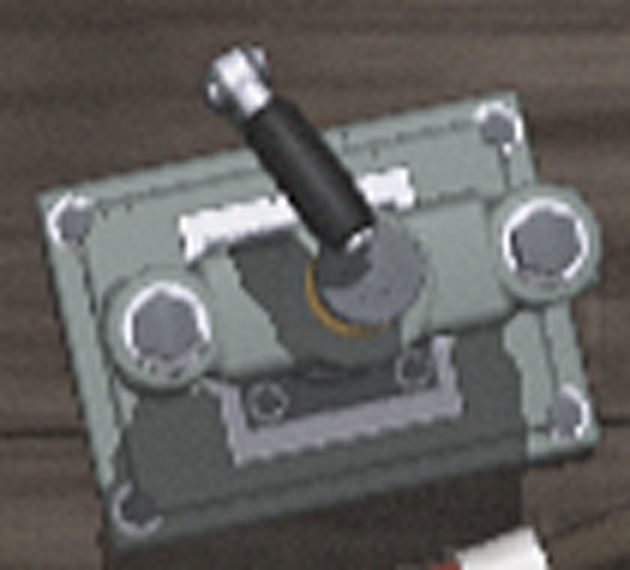

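The close-up shows the fork at (238,80), the sleeve running to (350,235) in the crop, and the two column nuts at (165,325) and (545,240). Their midpoint puts the axis at about (0.441, 0.298). Hub z is about 0.2105, and the arm points at about 33.5°.

```bash
cat >> h.py <<'E'
def rel(Rm,p0,p,rv=(0,0,0)):
    """row numbers: xyz from p0 to p in tool axes, turn (world rotvec, deg)"""
    return (Rm.T@(np.array(p)-p0)/.4).round(4).tolist(),(Rm.T@np.array(rv)/180).round(4).tolist()
E
python3 - <<'E'
from h import *
s=arm.state();Rm=R.from_euler('xyz',s["ee_rot"]).as_matrix();p=np.array(s["tcp_pos"])
dy=213.5-np.degrees(s["ee_rot"][2]);print(dy)
print(rel(Rm,p,[.32,.5,.33],[0,0,dy/2]),rel(Rm,p,[.469,.317,.33],[0,0,dy]),rel(Rm,p,[.469,.317,.243],[0,0,dy]))
W=np.load("scene0.npy");A=np.array([.441,.298])
for v in range(225,300,3):
    w=W[v,300:350];r=np.hypot(*(w[:,:2]-A).T);i=np.nanargmin(r);print(v,300+i,w[i].round(3),r[i].round(3))
E
```

```text
56.693840024113115
([-0.2431, -0.0976, -0.2074], [0.0, -0.0002, -0.1575]) ([-0.7657, -0.3714, -0.207], [0.0, -0.0004, -0.315]) ([-0.7657, -0.3711, 0.0105], [0.0, -0.0004, -0.315])
225 325 [0.439 0.317 0.169] 0.019
228 313 [0.458 0.314 0.164] 0.023
231 309 [0.464 0.304 0.155] 0.023
234 313 [0.458 0.313 0.153] 0.023
237 312 [0.46  0.313 0.148] 0.024
240 311 [0.461 0.311 0.142] 0.024
243 314 [0.457 0.316 0.138] 0.024
246 317 [0.449 0.296 0.124] 0.009
249 320 [0.446 0.307 0.123] 0.01
252 323 [0.441 0.311 0.119] 0.013
255 313 [0.457 0.298 0.109] 0.016
258 313 [0.456 0.296 0.103] 0.015
261 315 [0.454 0.302 0.099] 0.013
264 315 [0.454 0.303 0.094] 0.014
267 319 [0.448 0.308 0.091] 0.012
270 322 [0.44  0.288 0.075] 0.01
273 318 [0.448 0.295 0.073] 0.007
276 325 [0.438 0.31  0.074] 0.013
279 324 [0.439 0.307 0.067] 0.01
282 316 [0.452 0.298 0.058] 0.011
285 324 [0.44  0.312 0.058] 0.014
288 318 [0.451 0.318 0.056] 0.022
291 324 [0.441 0.32  0.051] 0.022
294 323 [0.443 0.32  0.045] 0.022
297 319 [0.449 0.32  0.04 ] 0.023
```

Request:
carry_out([
  {"grip": 1,"xyz": [-0.02,-0.01,-0.1],"turn": [0,0,-0.03]},
  {"grip": 1,"xyz": [-0.1,-0.04,-0.18],"turn": [0,0,-0.07]},
  {"grip": 1,"xyz": [-0.19,-0.08,-0.207],"turn": [0,0,-0.11]},
  {"grip": 1,"xyz": [-0.29,-0.13,-0.207],"turn": [0,0,-0.15]},
  {"grip": 1,"xyz": [-0.38,-0.17,-0.207],"turn": [0,0,-0.19]},
  {"grip": 1,"xyz": [-0.47,-0.215,-0.207],"turn": [0,0,-0.23]},
  {"grip": 1,"xyz": [-0.56,-0.26,-0.207],"turn": [0,0,-0.27]},
  {"grip": 1,"xyz": [-0.65,-0.31,-0.207],"turn": [0,0,-0.31]},
  {"grip": 1,"xyz": [-0.735,-0.355,-0.207],"turn": [0,0,-0.315]},
  {"grip": 1,"xyz": [-0.7657,-0.3714,-0.207],"turn": [0,0,-0.315]},
])

```text
clock: 0.93
tcp_pos: [0.4706, 0.3144, 0.3302]
ee_rot: [-3.141, -0.001, -2.554]
force: [0.6, -0.4, 0.4]
gripper_width: 1.005
gripper_force: 0.0
```

Run:
```python
from h import *
s=arm.state();Rm=R.from_euler('xyz',s["ee_rot"]).as_matrix();p=np.array(s["tcp_pos"])
print(p,np.degrees(s["ee_rot"]),s["joint_positions"],s["force"])
f=arm.grab_frame("wrist");cv2.imwrite("pics/w1.png",f["image"]);W=pts(f);np.save("w1.npy",W)
P=W.reshape(-1,3);c=f["image"].reshape(-1,3)
m=(P[:,2]>.205)&(P[:,2]<.26)&(np.hypot(P[:,0]-.469,P[:,1]-.317)<.06)
b=m&(c.max(1)<60);print(m.sum(),b.sum(),P[m].min(0),P[m].max(0));Q=P[b];print(Q.mean(0),Q.min(0),Q.max(0),np.linalg.svd(Q-Q.mean(0),full_matrices=False)[2][0])
```

```text
[0.47064247 0.31442569 0.33021093] [-1.79952900e+02 -3.15687368e-02 -1.46357891e+02] [ 5.68371502e-01  2.50151476e-01  1.68010311e+00 -8.88911576e-04
  1.21187363e+00 -1.58927816e+00] [ 0.62769543 -0.36918302  0.43838859]
4638 0 [0.42459748 0.28215858 0.2053784 ] [0.5080097  0.34637222 0.2475789 ]<stdin>:7: RuntimeWarning: Mean of empty slice.
  ret = um.true_divide(
Traceback (most recent call last):
ValueError: zero-size array to reduction operation minimum which has no identity
```

View pics/w1.png

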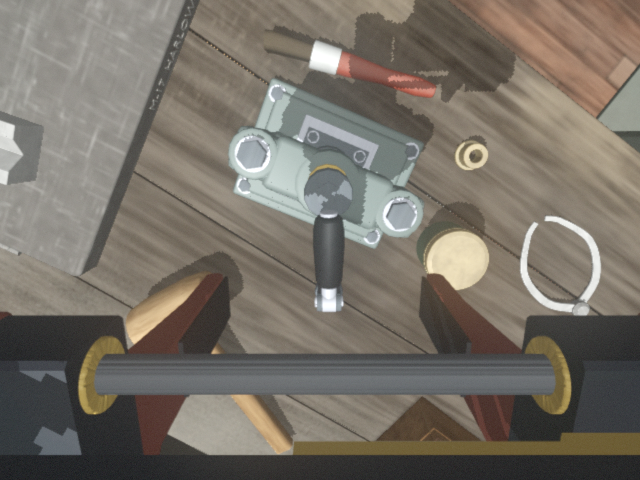

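The wrist view shows the grip vertical between the fingers, with the fork at (329,300), the sleeve from (329,217) to (329,285) and the boss at (328,190), so the closing direction is right.

Run:
```python
from h import *
W=np.load("w1.npy")
for v in (180,190,200,225,240,250,265,280,290,300,308):
    row=W[v,290:370];m=(row[:,2]>.205)&(row[:,2]<.26);u=290+np.where(m)[0]
    print(v,u.min(),u.max(),row[m].mean(0).round(4),row[m][:,2].max().round(4))
```

```text
180 308 348 [0.4333 0.2933 0.2184] 0.2199
190 304 352 [0.4386 0.2968 0.2193] 0.2213
200 304 351 [0.4442 0.3002 0.2192] 0.2223
225 314 343 [0.4533 0.3067 0.2434] 0.2466
240 313 344 [0.4611 0.312  0.2431] 0.2461
250 314 343 [0.4664 0.3155 0.243 ] 0.2458
265 315 342 [0.475  0.3212 0.2414] 0.2442
280 316 341 [0.4838 0.3271 0.2399] 0.2424
290 315 342 [0.4927 0.3332 0.2305] 0.2377
300 315 342 [0.4966 0.3357 0.2363] 0.2378
308 317 340 [0.5008 0.3388 0.2374] 0.2385
```

Request:
carry_out([
  {"grip": 1,"xyz": [0,0,0.05],"turn": [0,0,0]},
  {"grip": 0.6,"xyz": [0,0,0.12],"turn": [0,0,0]},
  {"grip": 0.5,"xyz": [0,0,0.18],"turn": [0,0,0]},
  {"grip": 0.45,"xyz": [0,0,0.22],"turn": [0,0,0]},
  {"grip": 0.4,"xyz": [0,0,0.22],"turn": [0,0,0]},
], squeeze=20)

```text
clock: 1.4
tcp_pos: [0.467, 0.3161, 0.2387]
ee_rot: [3.141, -0.007, -2.557]
force: [-1.0, -0.9, 0.7]
gripper_width: 0.741
gripper_force: 0.0
```

Request:
carry_out([
  {"grip": 0.25,"xyz": [0,0,0],"turn": [0,0,0]},
  {"grip": 0.1,"xyz": [0,0,0],"turn": [0,0,0]},
  {"grip": 0,"xyz": [0,0,0],"turn": [0,0,0]},
  {"grip": 0,"xyz": [0,0,0],"turn": [0,0,0]},
  {"grip": 0,"xyz": [0,0,0],"turn": [0,0,0]},
])

```text
clock: 1.82
tcp_pos: [0.4695, 0.3176, 0.2435]
ee_rot: [-3.142, 0.002, -2.557]
force: [-0.0, -0.5, -0.5]
gripper_width: 0.356
gripper_force: 0.0
```

Request:
carry_out([
  {"grip": 0,"xyz": [0,0,0],"turn": [0,0,0]},
  {"grip": 0,"xyz": [0,0,0],"turn": [0,0,0]},
  {"grip": 0,"xyz": [0,0,0],"turn": [0,0,0]},
  {"grip": 0,"xyz": [0,0,0],"turn": [0,0,0]},
])

```text
clock: 2.15
tcp_pos: [0.4695, 0.3171, 0.2429]
ee_rot: [-3.141, 0.001, -2.557]
force: [0.6, -2.9, 3.4]
gripper_width: 0.218
gripper_force: 20.0
```

Request:
carry_out([
  {"grip": 0,"xyz": [-0.0015,0,-0.009],"turn": [0,0,0]},
  {"grip": 0,"xyz": [-0.0045,0,-0.018],"turn": [0,0,0]},
  {"grip": 0,"xyz": [-0.009,0,-0.028],"turn": [0,0,0]},
  {"grip": 0,"xyz": [-0.014,0,-0.0375],"turn": [0,0,0]},
  {"grip": 0,"xyz": [-0.021,0,-0.046],"turn": [0,0,0]},
  {"grip": 0,"xyz": [-0.0285,0,-0.0535],"turn": [0,0,0]},
  {"grip": 0,"xyz": [-0.0285,0,-0.0535],"turn": [0,0,0]},
])

```text
clock: 2.73
tcp_pos: [0.4774, 0.3226, 0.2641]
ee_rot: [-3.141, -0.005, -2.557]
force: [-4.4, -8.3, 3.6]
gripper_width: 0.215
gripper_force: 20.0
```

Request:
carry_out([
  {"grip": 0,"xyz": [-0.009,0,-0.007],"turn": [0,0,0]},
  {"grip": 0,"xyz": [-0.018,0,-0.012],"turn": [0,0,0]},
  {"grip": 0,"xyz": [-0.028,0,-0.0165],"turn": [0,0,0]},
  {"grip": 0,"xyz": [-0.038,0,-0.0195],"turn": [0,0,0]},
  {"grip": 0,"xyz": [-0.048,0,-0.021],"turn": [0,0,0]},
  {"grip": 0,"xyz": [-0.057,0,-0.0215],"turn": [0,0,0]},
  {"grip": 0,"xyz": [-0.057,0,-0.0215],"turn": [0,0,0]},
])

```text
clock: 3.32
tcp_pos: [0.4974, 0.336, 0.2745]
ee_rot: [3.142, -0.001, -2.557]
force: [-4.9, -7.6, 10.8]
gripper_width: 0.208
gripper_force: 19.1
```

Run:
```python
from h import *
s=arm.state();print(s["force"],s["tcp_pos"])
f=arm.grab_frame("scene");cv2.imwrite("pics/s2.png",cv2.resize(f["image"][100:260,230:410],None,fx=3.5,fy=3.5))
```

```text
[-4.92719574 -7.60105695 10.79725391] [0.49738812 0.33604739 0.2744729 ]
```

View pics/s2.png

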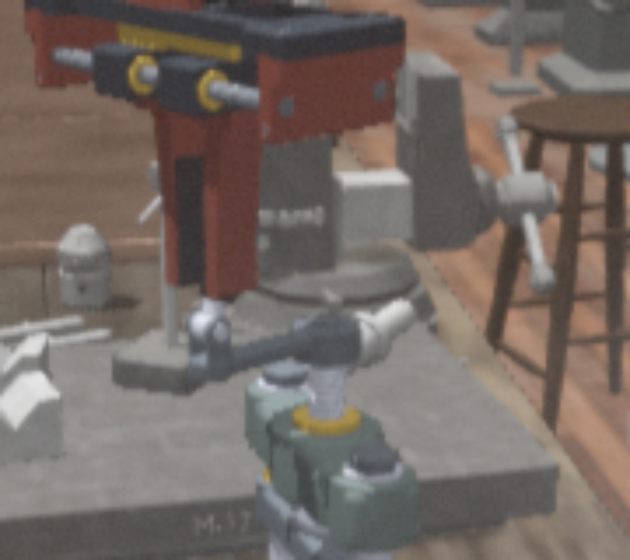

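The scene crop shows the grip standing almost upright between the fingers above the fork at (208,330). I'll push it on against its stop.

Request:
carry_out([
  {"grip": 0,"xyz": [-0.003,0,-0.004],"turn": [0,0,0]},
  {"grip": 0,"xyz": [-0.006,0,-0.006],"turn": [0,0,0]},
  {"grip": 0,"xyz": [-0.006,0,-0.006],"turn": [0,0,0]},
])

```text
clock: 3.62
tcp_pos: [0.4987, 0.337, 0.2752]
ee_rot: [3.141, -0.003, -2.557]
force: [-3.1, -5.6, 2.0]
gripper_width: 0.207
gripper_force: 19.1
```

Request:
carry_out([
  {"grip": 0,"xyz": [-0.003,0,0],"turn": [0,0,0]},
  {"grip": 0,"xyz": [-0.006,0,0],"turn": [0,0,0]},
  {"grip": 0,"xyz": [-0.006,0,0],"turn": [0,0,0]},
])

```text
clock: 3.87
tcp_pos: [0.5006, 0.3382, 0.2753]
ee_rot: [3.141, -0.003, -2.557]
force: [-4.4, -6.2, 2.2]
gripper_width: 0.202
gripper_force: 18.9
```

Request:
carry_out([
  {"grip": 0,"xyz": [-0.004,0,0],"turn": [0,0,0]},
  {"grip": 0,"xyz": [-0.008,0,0],"turn": [0,0,0]},
  {"grip": 0,"xyz": [-0.008,0,0],"turn": [0,0,0]},
])

```text
clock: 4.12
tcp_pos: [0.5033, 0.3401, 0.2755]
ee_rot: [3.141, -0.003, -2.557]
force: [-4.2, -5.3, 2.5]
gripper_width: 0.192
gripper_force: 18.5
```

Run:
```python
from h import *
f=arm.grab_frame("scene");W=pts(f);np.save("s3.npy",W);I=f["image"]
cv2.imwrite("pics/s3.png",cv2.resize(I[165:235,255:355],None,fx=8,fy=8,interpolation=cv2.INTER_CUBIC))
```

```text
(no output)
```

View pics/s3.png

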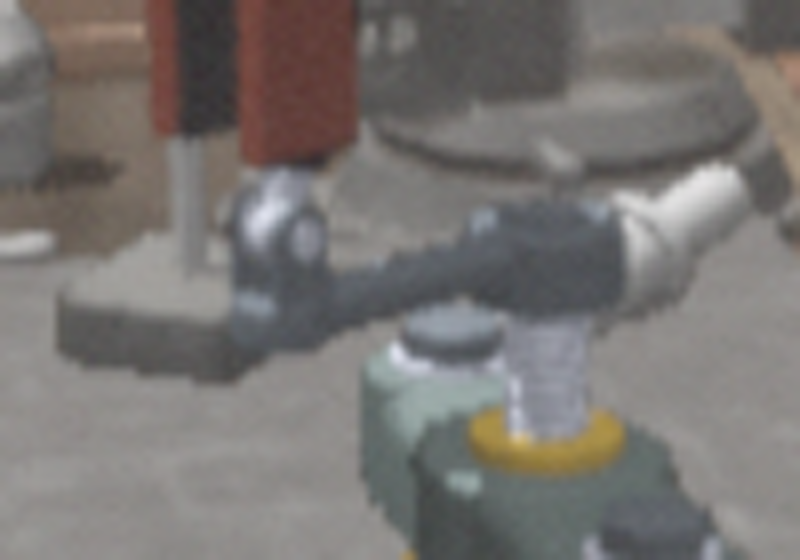

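Run:
```python
from h import *
W=np.load("s3.npy");W0=np.load("scene0.npy")
ex=np.array([np.cos(np.radians(33.7)),np.sin(np.radians(33.7)),0]);ey=np.array([-ex[1],ex[0],0]);A=np.array([.4395,.2972,0])
def hub(w): w=w-A; return np.stack([w@ex,w@ey,w[...,2]],-1)
for v in range(180,206,2):
    h=hub(W[v,280:306]);print(v,[tuple((1000*x).round().astype(int)) for x in h[::3] if abs(x[1])<.05])
f=arm.grab_frame("wrist");cv2.imwrite("pics/w3.png",f["image"]);np.save("w3.npy",pts(f))
```

```text
180 [(np.int64(80), np.int64(-9), np.int64(253)), (np.int64(76), np.int64(-7), np.int64(253)), (np.int64(86), np.int64(14), np.int64(259)), (np.int64(83), np.int64(17), np.int64(260)), (np.int64(79), np.int64(19), np.int64(259)), (np.int64(73), np.int64(19), np.int64(258)), (np.int64(68), np.int64(20), np.int64(257))]
182 [(np.int64(87), np.int64(14), np.int64(256)), (np.int64(86), np.int64(20), np.int64(258)), (np.int64(78), np.int64(18), np.int64(256)), (np.int64(73), np.int64(19), np.int64(255)), (np.int64(68), np.int64(19), np.int64(254))]
184 [(np.int64(86), np.int64(14), np.int64(253)), (np.int64(84), np.int64(17), np.int64(253)), (np.int64(78), np.int64(17), np.int64(252)), (np.int64(66), np.int64(10), np.int64(248))]
186 [(np.int64(71), np.int64(1), np.int64(244)), (np.int64(68), np.int64(5), np.int64(244))]
188 [(np.int64(72), np.int64(-5), np.int64(240)), (np.int64(72), np.int64(3), np.int64(242)), (np.int64(68), np.int64(5), np.int64(241))]
190 [(np.int64(74), np.int64(-2), np.int64(238)), (np.int64(73), np.int64(4), np.int64(239)), (np.int64(71), np.int64(9), np.int64(240
[... 1198 characters left out ...]
np.int64(5), np.int64(218)), (np.int64(46), np.int64(7), np.int64(218))]
202 [(np.int64(77), np.int64(0), np.int64(220)), (np.int64(76), np.int64(6), np.int64(221)), (np.int64(71), np.int64(8), np.int64(220)), (np.int64(66), np.int64(10), np.int64(219)), (np.int64(59), np.int64(8), np.int64(217)), (np.int64(53), np.int64(7), np.int64(216)), (np.int64(46), np.int64(7), np.int64(214))]
204 [(np.int64(80), np.int64(4), np.int64(218)), (np.int64(76), np.int64(6), np.int64(218)), (np.int64(73), np.int64(10), np.int64(218)), (np.int64(65), np.int64(8), np.int64(216)), (np.int64(58), np.int64(6), np.int64(214)), (np.int64(53), np.int64(7), np.int64(213)), (np.int64(45), np.int64(5), np.int64(210))]
```

View pics/w3.png

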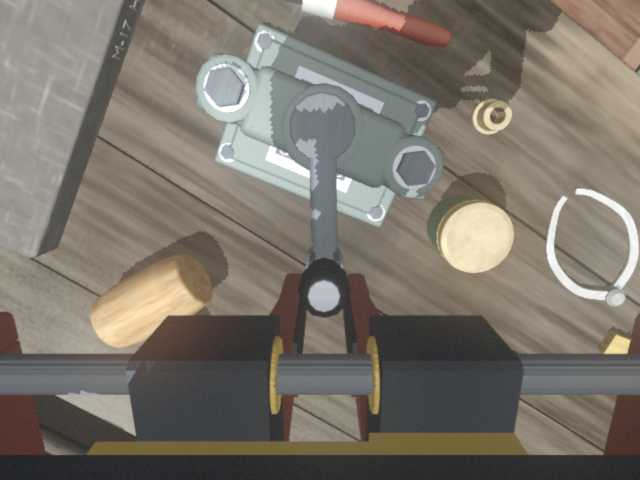

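The wrist view shows the end of the grip at (323,295), nearly over the fork, and sitting at the inner edge of the pads. So it is against its stop and the pads have slid past it. I'll measure the lean and regrip centred.

Run:
```python
from h import *
W=np.load("w3.npy")
ex=np.array([np.cos(np.radians(33.7)),np.sin(np.radians(33.7)),0]);ey=np.array([-ex[1],ex[0],0]);A=np.array([.4395,.2972,0])
w=W[270:320,290:360].reshape(-1,3);w=w[(w[:,2]>.262)&(w[:,2]<.31)]-A
for lo in (.262,.27,.28,.285,.288,.291): 
  m=w[:,2]>lo;q=w[m];print(lo,m.sum(),(q@ex).mean(),(q@ey).mean(),(q@ex).min(),(q@ex).max(),q[:,2].mean())
s=arm.state();t=np.array(s["tcp_pos"])-A;print("tcp",t@ex,t@ey,s["force"])
```

```text
0.262 2927 0.061035938150902816 0.0009758240720418273 0.05118200042925078 0.08071763207329871 0.28615482061862857
0.27 2770 0.060634643745894536 0.000920939411031439 0.05118200042925078 0.07711764436663768 0.2872993536291685
0.28 2411 0.059796857202169186 0.0008136951908781606 0.05118200042925078 0.07341292457976686 0.2890754770222467
0.285 2101 0.05952043371358924 0.0007758998572373097 0.05118200042925078 0.07072810461981689 0.2900090726632294
0.288 1698 0.06004479559119182 0.0007755534313356358 0.05161128647547107 0.06871718312598125 0.29077475915722856
0.291 804 0.06029448397224363 0.0007780677954279352 0.0533155334807716 0.06783771753900421 0.29210177097165846
tcp 0.07684703004963228 0.0002573060451623449 [-4.38787243 -6.27191534  2.44602168]
```

Request:
carry_out([
  {"grip": 0.4,"xyz": [0,0,0],"turn": [0,0,0]},
  {"grip": 0.4,"xyz": [0,0,0],"turn": [0,0,0]},
  {"grip": 0.4,"xyz": [0.02,0,-0.0125],"turn": [0,0,0]},
  {"grip": 0.4,"xyz": [0.0345,0,-0.0125],"turn": [0,0,0]},
  {"grip": 0,"xyz": [0.0345,0,-0.0125],"turn": [0,0,0]},
  {"grip": 0,"xyz": [0.0345,0,-0.0125],"turn": [0,0,0]},
  {"grip": 0,"xyz": [0.0345,0,-0.0125],"turn": [0,0,0]},
  {"grip": 0,"xyz": [0.0345,0,-0.0125],"turn": [0,0,0]},
  {"grip": 0,"xyz": [0.0345,0,-0.0125],"turn": [0,0,0]},
], squeeze=45)

```text
clock: 4.97
tcp_pos: [0.4929, 0.333, 0.2801]
ee_rot: [-3.142, 0.0, -2.557]
force: [-1.1, -1.2, 2.7]
gripper_width: 0.207
gripper_force: 45.0
```

Request:
carry_out([
  {"grip": 0,"xyz": [-0.006,0,0],"turn": [0,0,0]},
  {"grip": 0,"xyz": [-0.012,0,-0.001],"turn": [0,0,0]},
  {"grip": 0,"xyz": [-0.018,0,-0.0015],"turn": [0,0,0]},
  {"grip": 0,"xyz": [-0.018,0,-0.0015],"turn": [0,0,0]},
])

```text
clock: 5.3
tcp_pos: [0.4977, 0.3363, 0.2805]
ee_rot: [3.142, -0.004, -2.557]
force: [-6.2, -5.0, 8.5]
gripper_width: 0.209
gripper_force: 45.0
```

Request:
carry_out([
  {"grip": 0,"xyz": [-0.002,0,-0.002],"turn": [0,0,0]},
  {"grip": 0,"xyz": [-0.004,0,-0.002],"turn": [0,0,0]},
  {"grip": 0,"xyz": [-0.004,0,-0.002],"turn": [0,0,0]},
])

```text
clock: 5.55
tcp_pos: [0.4985, 0.3368, 0.2806]
ee_rot: [3.141, -0.005, -2.557]
force: [-7.0, -5.0, 5.1]
gripper_width: 0.211
gripper_force: 45.0
```

```bash
cat >> h.py <<'E'
ex=np.array([np.cos(np.radians(33.7)),np.sin(np.radians(33.7)),0]);ey=np.array([-ex[1],ex[0],0]);A=np.array([.4395,.2972,0])
def lean(n="wrist"):
    f=arm.grab_frame(n);W=pts(f);w=W[240:330,280:370].reshape(-1,3)
    w=w[(w[:,2]>.262)&(w[:,2]<.31)]-A
    z=np.percentile(w[:,2],90);q=w[w[:,2]>z-.003];print("top",len(q),(q@ex).mean(),(q@ey).mean(),(q@ex).min(),(q@ex).max(),q[:,2].mean())
    s=arm.state();t=np.array(s["tcp_pos"])-A;F=np.array(s["force"]);print("tcp hub",t@ex,t@ey,"F",F@ex,F@ey,F[2])
    return f
E
python3 -c "
from h import *
lean()"
```

```text
top 603 0.06091458750659999 0.0009290109408973476 0.059624450437018896 0.06527090259861364 0.3004143606944517
tcp hub 0.07105758785938834 0.00021965984731821958 F -7.902626839636946 -0.9288831532093043 4.225047648550519
```

```bash
cat >> h.py <<'E'
def prof(n="wrist"):
    f=arm.grab_frame(n);w=pts(f).reshape(-1,3);c=f["image"].reshape(-1,3)
    w=w-A;h=np.stack([w@ex,w@ey,w[:,2]],1)
    ok=(abs(h[:,1])<.008)&(h[:,0]>.045)&(h[:,0]<.09)
    for z in np.arange(.216,.304,.004):
        q=h[ok&(h[:,2]>z)&(h[:,2]<z+.004)]
        if len(q)>5: print(round(z,3),len(q),(1000*np.percentile(q[:,0],[2,50,98])).round(1),(1000*np.percentile(q[:,1],[2,50,98])).round(1))
    s=arm.state();t=np.array(s["tcp_pos"])-A;F=np.array(s["force"]);print("tcp hub",t@ex,t@ey,"F",F@ex,F@ey,F[2])
E
python3 -c "
from h import *
prof();prof('scene');prof('top')"
```

```text
0.216 1006 [45.5 56.6 68.7] [-5.7  0.8  6.9]
0.22 25 [65.4 65.6 66.5] [-6.8 -4.1  7.8]
0.224 33 [65.3 65.8 70.3] [-6.6  5.5  7.7]
0.228 44 [64.9 65.5 68.3] [-7.5 -0.   7.6]
0.232 188 [65.1 66.3 71.7] [-8.  -1.3  7.9]
0.236 20 [67.2 68.2 69.8] [-6.8 -5.3  7.8]
0.244 32 [62.3 63.2 66.2] [-5.8  1.   7.3]
0.248 51 [61.7 62.9 66.2] [-6.7  0.8  7.4]
0.252 61 [61.4 62.3 65.7] [-6.5  0.3  7.5]
0.256 66 [60.8 61.7 65.1] [-6.7  1.   7.8]
0.26 72 [60.2 61.1 64.7] [-6.7  1.   7.5]
0.264 81 [59.8 60.6 64.2] [-7.1 -0.1  7.4]
0.268 94 [59.2 60.3 64.2] [-7.6  0.4  7.5]
0.272 124 [58.9 60.  63.9] [-7.6 -0.   7.5]
0.276 137 [58.9 59.9 63.6] [-7.5 -0.4  7.8]
0.28 203 [58.7 59.9 64.3] [-7.7  0.   7.6]
0.284 248 [59.1 60.3 67. ] [-7.6  0.2  7.8]
0.288 805 [59.8 63.9 75. ] [-7.   0.   7.7]
0.292 663 [62.6 67.4 72.5] [-4.   0.8  5.8]
tcp hub 0.071059988246046 0.00016774259091714705 F -7.741109251415333 -0.3382408787529396 4.705359624529887
0.216 56 [46.3 60.9 79.8] [-4.2  4.5  7.7]
0.22 20 [51.6 72.2 77.4] [-5.2 -3.   7.2]
0.224 17 [65.1 73.9 76.8] [-6.2  1.9  7.8]
0.228 15 [64.6 75.4 76.6] [-5.8  4.6  7.9
[... 200 characters left out ...]
-0.6  5.4  7.8]
0.252 11 [72.5 76.5 78.1] [-0.9  5.5  7.9]
0.256 12 [75.7 77.2 79.3] [-7.2  1.6  4.6]
0.26 11 [75.1 77.  78.7] [-7.4  0.5  3.5]
0.264 12 [75.  77.2 80.6] [-7.6  1.3  6.1]
0.268 13 [75.3 77.2 78.5] [-7.6  0.4  5.4]
0.272 13 [75.8 76.8 81.9] [-7.7 -0.2  4.1]
0.276 16 [74.4 76.5 79.5] [-7.9 -1.6  4.2]
0.28 13 [74.5 76.3 79.7] [-7.8 -0.3  4.9]
0.284 15 [72.5 76.1 79.3] [-8.  -0.4  4.9]
0.288 17 [71.6 74.4 79.6] [-7.8 -3.6  3.7]
0.3 8 [68.2 71.5 80.6] [-8.  -7.2 -6. ]
tcp hub 0.07106981083724988 0.00021131421111170862 F -8.159063908533861 -0.2231571400981247 4.939104834052631
tcp hub 0.07107633582478101 0.00019848255685401411 F -8.327880959499232 0.60913956485587 5.611534910680669
```

Request:
carry_out([
  {"grip": 0,"xyz": [-0.003,0,-0.001],"turn": [0,0,0]},
  {"grip": 0,"xyz": [-0.006,0,-0.002],"turn": [0,0,0]},
  {"grip": 0,"xyz": [-0.006,0,-0.002],"turn": [0,0,0]},
])

```text
clock: 6.0
tcp_pos: [0.5002, 0.3379, 0.2808]
ee_rot: [3.141, -0.007, -2.557]
force: [-7.0, -4.6, 2.2]
gripper_width: 0.211
gripper_force: 45.0
```

```bash
python3 -c "
from h import *
prof()" | tail -6
```

```text
0.276 156 [60.9 62.1 65.9] [-7.5  0.4  7.8]
0.28 199 [61.  62.2 66.3] [-7.7  0.   7.6]
0.284 262 [61.3 62.7 69.3] [-7.6 -0.1  7.6]
0.288 803 [62.2 66.1 77.7] [-7.   0.1  7.7]
0.292 672 [65.2 70.1 75.3] [-4.   0.8  5.8]
tcp hub 0.07311648103423643 0.00020144518594611416 F -8.342278033358838 -0.5130901001273815 1.3745255503500995
```

Request:
carry_out([
  {"grip": 0,"xyz": [-0.003,0,0],"turn": [0,0,0]},
  {"grip": 0,"xyz": [-0.006,0,0],"turn": [0,0,0]},
  {"grip": 0,"xyz": [-0.006,0,0],"turn": [0,0,0]},
])

```text
clock: 6.3
tcp_pos: [0.5015, 0.3388, 0.2807]
ee_rot: [3.141, -0.009, -2.557]
force: [-10.0, -6.7, 2.8]
gripper_width: 0.208
gripper_force: 45.0
```

```bash
python3 -c "
from h import *
prof()" | tail -6
```

```text
0.276 169 [62.2 63.4 67.4] [-7.5  0.   7.8]
0.28 212 [62.3 63.8 67.9] [-7.7  0.   7.4]
0.284 273 [62.8 64.4 70.8] [-7.8  0.1  7.9]
0.288 780 [63.8 67.8 79.3] [-7.   0.1  7.7]
0.292 683 [66.7 71.6 76.9] [-3.9  0.8  5.8]
tcp hub 0.07465209547550178 0.00023414289174188835 F -11.22568339473176 0.899774835182674 2.4714563833850196
```

Request:
carry_out([
  {"grip": 0,"xyz": [-0.003,0,0],"turn": [0,0,0]},
  {"grip": 0,"xyz": [-0.006,0,0],"turn": [0,0,0]},
  {"grip": 0,"xyz": [-0.006,0,0],"turn": [0,0,0]},
])

```text
clock: 6.6
tcp_pos: [0.5021, 0.3392, 0.2805]
ee_rot: [3.141, -0.013, -2.557]
force: [-14.6, -10.4, 7.0]
gripper_width: 0.204
gripper_force: 45.0
```

```bash
python3 -c "
from h import *
prof()" | tail -20
```

```text
0.216 1002 [45.5 56.8 68.6] [-5.7  0.8  6.9]
0.22 26 [65.3 65.7 66.5] [-6.4 -4.   7.6]
0.224 31 [65.2 65.7 70.6] [-6.6  5.6  7.7]
0.228 46 [65.  65.6 68.3] [-7.5 -1.   7.6]
0.232 214 [65.  66.6 72.6] [-7.9 -0.7  7.9]
0.236 51 [66.8 68.1 70.4] [-6.7 -3.7  7.8]
0.244 25 [63.6 64.6 67.3] [-5.6  1.3  7.7]
0.248 75 [63.2 64.3 67.5] [-6.2  0.8  7.8]
0.252 75 [63.4 64.2 67.7] [-6.7 -0.1  7.4]
0.256 84 [62.9 64.  67.3] [-6.5  0.8  7.9]
0.26 94 [62.8 63.9 67.6] [-7.   0.2  7.4]
0.264 104 [62.6 63.6 67.5] [-7.3  0.4  7.6]
0.268 107 [62.5 63.6 67.4] [-7.5  1.2  7.8]
0.272 160 [62.4 63.4 67.2] [-7.4 -0.4  7.3]
0.276 157 [62.4 63.7 67.5] [-7.4  0.4  7.8]
0.28 211 [62.7 63.9 68.5] [-7.7  0.1  7.6]
0.284 271 [63.1 64.7 71.2] [-7.5 -0.3  7.8]
0.288 792 [64.1 68.1 79.5] [-7.   0.4  7.7]
0.292 683 [67.  72.1 77.1] [-3.9  0.8  5.8]
tcp hub 0.07540710464835176 0.00021078494543442378 F -17.39014819910995 -0.8838352597370287 7.035817059677416
```

Force along the arm rose to 17 N while the tip hardly moved (inner surface 63.6 mm, tip 72 mm), so the grip is upright at its stop. I'll regrip it centred.

Request:
carry_out([
  {"grip": 0.35,"xyz": [0,0,0],"turn": [0,0,0]},
  {"grip": 0.35,"xyz": [0.004,0,0],"turn": [0,0,0]},
  {"grip": 0.35,"xyz": [0.0125,0.001,0.015],"turn": [0,0,0]},
  {"grip": 0.35,"xyz": [0.0125,0.001,0.015],"turn": [0,0,0]},
  {"grip": 0.35,"xyz": [0.0125,0.001,0.015],"turn": [0,0,0]},
])

```text
clock: 7.07
tcp_pos: [0.5016, 0.3393, 0.2755]
ee_rot: [3.142, -0.001, -2.557]
force: [-0.4, 0.2, 0.2]
gripper_width: 0.353
gripper_force: 0.0
```

```bash
python3 -c "
from h import *
prof();s=arm.state();print(s['gripper_width'],s['tcp_pos'])" | tail -13
```

```text
0.252 85 [62.9 63.8 67.1] [-6.3  0.8  7.8]
0.256 102 [62.7 63.8 67.4] [-7.   0.6  7.3]
0.26 95 [62.5 63.5 67.3] [-7.2  0.8  7.6]
0.264 114 [62.3 63.3 66.7] [-7.   0.4  7.6]
0.268 131 [62.1 63.2 67.1] [-7.5  0.4  7.4]
0.272 173 [62.  63.3 67.2] [-7.7  0.   7.7]
0.276 177 [62.1 63.2 67.2] [-7.6  0.1  7.6]
0.28 249 [62.2 63.6 68. ] [-7.7  0.1  7.8]
0.284 283 [62.9 64.2 70.3] [-7.6 -0.2  7.7]
0.288 831 [63.6 67.5 78.8] [-7.1  0.1  7.9]
0.292 748 [66.4 71.4 76.8] [-4.1  0.8  6. ]
tcp hub 0.07526063343003672 0.0005883140154269578 F -0.44079091713970203 -0.35528584744027847 -0.2594625762853201
0.3470329716110369 [0.50178697 0.33944739 0.27579934]
```

Request:
carry_out([
  {"grip": 0.35,"xyz": [0.009,0,0],"turn": [0,0,0]},
  {"grip": 0,"xyz": [0.009,0,0],"turn": [0,0,0]},
  {"grip": 0,"xyz": [0.009,0,0],"turn": [0,0,0]},
  {"grip": 0,"xyz": [0.009,0,0],"turn": [0,0,0]},
  {"grip": 0,"xyz": [0.009,0,0],"turn": [0,0,0]},
  {"grip": 0,"xyz": [0.009,0,0],"turn": [0,0,0]},
], squeeze=25)

```text
clock: 7.62
tcp_pos: [0.4989, 0.3373, 0.2762]
ee_rot: [-3.141, 0.0, -2.557]
force: [-0.7, -0.5, 0.5]
gripper_width: 0.213
gripper_force: 25.0
```

```bash
cat > circ.py <<'E'
from h import *
import sys
# rows: circ.py phi0 n step [centre xy]; phi in world deg, clockwise = step<0; radius 70, start at phi0
phi0,n,st=float(sys.argv[1]),int(sys.argv[2]),float(sys.argv[3])
yaw=np.radians(213.5);tx=np.array([np.cos(yaw),np.sin(yaw)]);ty=np.array([np.sin(yaw),-np.cos(yaw)])
r=.07
c=lambda a:r*np.array([np.cos(np.radians(a)),np.sin(np.radians(a))])
for i in range(1,n+1):
    d=c(phi0+st*i)-c(phi0);dz=-.024*st*i/360 # + = down
    print('{"grip": 0, "xyz": [%.4f, %.4f, %.4f], "turn": [0, 0, 0]},'%(d@tx/.4,d@ty/.4,dz/.4),end=' ')
s=arm.state();print("\n",s["tcp_pos"],s["force"],s["gripper_width"],s["gripper_force"],phi0+st*n)
E
python3 circ.py 33.8 8 -10
```

```text
{"grip": 0, "xyz": [0.0025, -0.0304, 0.0017], "turn": [0, 0, 0]}, {"grip": 0, "xyz": [0.0102, -0.0599, 0.0033], "turn": [0, 0, 0]}, {"grip": 0, "xyz": [0.0230, -0.0876, 0.0050], "turn": [0, 0, 0]}, {"grip": 0, "xyz": [0.0404, -0.1127, 0.0067], "turn": [0, 0, 0]}, {"grip": 0, "xyz": [0.0618, -0.1344, 0.0083], "turn": [0, 0, 0]}, {"grip": 0, "xyz": [0.0867, -0.1520, 0.0100], "turn": [0, 0, 0]}, {"grip": 0, "xyz": [0.1143, -0.1650, 0.0117], "turn": [0, 0, 0]}, {"grip": 0, "xyz": [0.1437, -0.1731, 0.0133], "turn": [0, 0, 0]}, 
 [0.49885869 0.33730671 0.27621598] [-0.72679618 -0.5439298   0.54896971] 0.21252794830627483 25.000119656324387 -46.2
```

Request:
carry_out([
  {"grip": 0,"xyz": [0.0025,-0.0304,0.0017],"turn": [0,0,0]},
  {"grip": 0,"xyz": [0.0102,-0.0599,0.0033],"turn": [0,0,0]},
  {"grip": 0,"xyz": [0.023,-0.0876,0.005],"turn": [0,0,0]},
  {"grip": 0,"xyz": [0.0404,-0.1127,0.0067],"turn": [0,0,0]},
  {"grip": 0,"xyz": [0.0404,-0.1127,0.0067],"turn": [0,0,0]},
])

```text
clock: 8.03
tcp_pos: [0.5105, 0.288, 0.2734]
ee_rot: [-3.14, -0.001, -2.559]
force: [0.8, -1.7, 0.6]
gripper_width: 0.214
gripper_force: 25.0
```

```bash
python3 circ.py -6.2 8 -10; python3 -c "
from h import *
s=arm.state();a=np.radians(-6.2);F=np.array(s['force']);print('rad',F[0]*np.cos(a)+F[1]*np.sin(a),'tan(ccw)',-F[0]*np.sin(a)+F[1]*np.cos(a))"
```

```text
{"grip": 0, "xyz": [0.0215, -0.0217, 0.0017], "turn": [0, 0, 0]}, {"grip": 0, "xyz": [0.0464, -0.0393, 0.0033], "turn": [0, 0, 0]}, {"grip": 0, "xyz": [0.0739, -0.0523, 0.0050], "turn": [0, 0, 0]}, {"grip": 0, "xyz": [0.1034, -0.0604, 0.0067], "turn": [0, 0, 0]}, {"grip": 0, "xyz": [0.1337, -0.0632, 0.0083], "turn": [0, 0, 0]}, {"grip": 0, "xyz": [0.1641, -0.0607, 0.0100], "turn": [0, 0, 0]}, {"grip": 0, "xyz": [0.1936, -0.0530, 0.0117], "turn": [0, 0, 0]}, {"grip": 0, "xyz": [0.2214, -0.0402, 0.0133], "turn": [0, 0, 0]}, 
 [0.51046064 0.28802316 0.27341103] [ 0.83874227 -1.71493169  0.56876838] 0.21427803904891246 24.99963864684105 -86.2
rad 1.0190479504544523 tan(ccw) -1.6143173701440952
```

Request:
carry_out([
  {"grip": 0,"xyz": [0.0215,-0.0217,0.0017],"turn": [0,0,0]},
  {"grip": 0,"xyz": [0.0464,-0.0393,0.0033],"turn": [0,0,0]},
  {"grip": 0,"xyz": [0.0739,-0.0523,0.005],"turn": [0,0,0]},
  {"grip": 0,"xyz": [0.1034,-0.0604,0.0067],"turn": [0,0,0]},
  {"grip": 0,"xyz": [0.1337,-0.0632,0.0083],"turn": [0,0,0]},
  {"grip": 0,"xyz": [0.1641,-0.0607,0.01],"turn": [0,0,0]},
  {"grip": 0,"xyz": [0.1936,-0.053,0.0117],"turn": [0,0,0]},
  {"grip": 0,"xyz": [0.2214,-0.0402,0.0133],"turn": [0,0,0]},
])

```text
clock: 8.7
tcp_pos: [0.4439, 0.2275, 0.268]
ee_rot: [-3.141, -0.0, -2.557]
force: [0.9, 1.5, -0.4]
gripper_width: 0.214
gripper_force: 25.0
```

```bash
cat >> circ.py <<'E'
def ft(a):
    a=np.radians(a);F=np.array(s['force']);print('rad',F[0]*np.cos(a)+F[1]*np.sin(a),'tan(ccw)',-F[0]*np.sin(a)+F[1]*np.cos(a),'z',F[2])
    p=np.array(s["tcp_pos"])-[.4407,.2984,0];print("phi",np.degrees(np.arctan2(p[1],p[0])),"r",np.hypot(*p[:2]))
ft(phi0)
E
python3 circ.py -86.2 10 -10; python3 -c "
from h import *
f=arm.grab_frame('scene');I=f['image'];cv2.imwrite('pics/s4.png',np.vstack([cv2.resize(I[165:305,230:430],None,fx=4,fy=4,interpolation=cv2.INTER_CUBIC)]));np.save('s4.npy',pts(f))"
```

```text
{"grip": 0, "xyz": [0.0251, 0.0174, 0.0017], "turn": [0, 0, 0]}, {"grip": 0, "xyz": [0.0468, 0.0388, 0.0033], "turn": [0, 0, 0]}, {"grip": 0, "xyz": [0.0644, 0.0637, 0.0050], "turn": [0, 0, 0]}, {"grip": 0, "xyz": [0.0774, 0.0913, 0.0067], "turn": [0, 0, 0]}, {"grip": 0, "xyz": [0.0855, 0.1207, 0.0083], "turn": [0, 0, 0]}, {"grip": 0, "xyz": [0.0883, 0.1511, 0.0100], "turn": [0, 0, 0]}, {"grip": 0, "xyz": [0.0858, 0.1815, 0.0117], "turn": [0, 0, 0]}, {"grip": 0, "xyz": [0.0781, 0.2110, 0.0133], "turn": [0, 0, 0]}, {"grip": 0, "xyz": [0.0653, 0.2387, 0.0150], "turn": [0, 0, 0]}, {"grip": 0, "xyz": [0.0479, 0.2638, 0.0167], "turn": [0, 0, 0]}, 
 [0.44391762 0.22748912 0.26803044] [ 0.91856615  1.45055079 -0.42337126] 0.21368414260948465 24.999887757003307 -186.2
rad -1.3864847441717065 tan(ccw) 1.01268031439995 z -0.42337125766600964
phi -87.40195204773183 r 0.07098384316712779
```

View pics/s4.png

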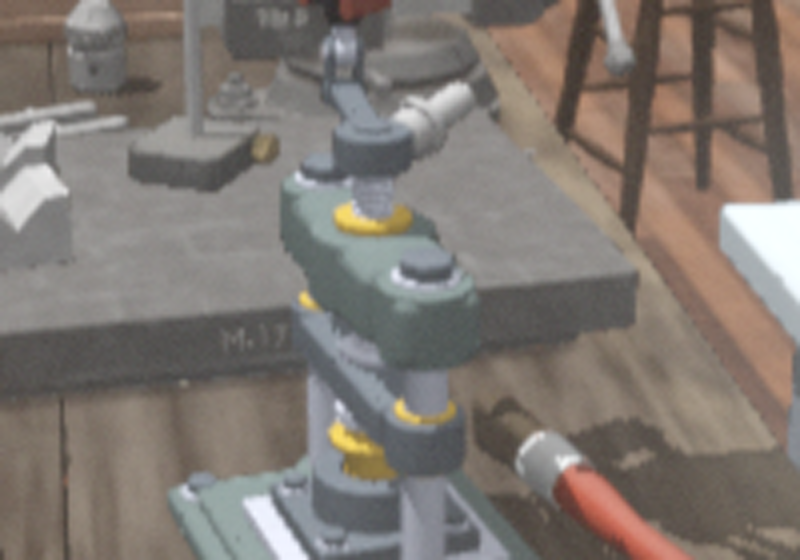

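The view shows the crank turned about 120° with the grip upright at (342,60). The ram foot at (345,415) is a few mm above the brass flange at (355,432). I'll keep winding.

Request:
carry_out([
  {"grip": 0,"xyz": [0.0251,0.0174,0.0017],"turn": [0,0,0]},
  {"grip": 0,"xyz": [0.0468,0.0388,0.0033],"turn": [0,0,0]},
  {"grip": 0,"xyz": [0.0644,0.0637,0.005],"turn": [0,0,0]},
  {"grip": 0,"xyz": [0.0774,0.0913,0.0067],"turn": [0,0,0]},
  {"grip": 0,"xyz": [0.0855,0.1207,0.0083],"turn": [0,0,0]},
  {"grip": 0,"xyz": [0.0883,0.1511,0.01],"turn": [0,0,0]},
])

```text
clock: 9.25
tcp_pos: [0.3814, 0.2605, 0.264]
ee_rot: [-3.142, 0.001, -2.556]
force: [4.5, 0.0, -1.9]
gripper_width: 0.209
gripper_force: 25.0
```

```bash
python3 circ.py -146.2 10 -10
```

```text
{"grip": 0, "xyz": [-0.0025, 0.0304, 0.0017], "turn": [0, 0, 0]}, {"grip": 0, "xyz": [-0.0102, 0.0599, 0.0033], "turn": [0, 0, 0]}, {"grip": 0, "xyz": [-0.0230, 0.0876, 0.0050], "turn": [0, 0, 0]}, {"grip": 0, "xyz": [-0.0404, 0.1127, 0.0067], "turn": [0, 0, 0]}, {"grip": 0, "xyz": [-0.0618, 0.1344, 0.0083], "turn": [0, 0, 0]}, {"grip": 0, "xyz": [-0.0867, 0.1520, 0.0100], "turn": [0, 0, 0]}, {"grip": 0, "xyz": [-0.1143, 0.1650, 0.0117], "turn": [0, 0, 0]}, {"grip": 0, "xyz": [-0.1437, 0.1731, 0.0133], "turn": [0, 0, 0]}, {"grip": 0, "xyz": [-0.1741, 0.1759, 0.0150], "turn": [0, 0, 0]}, {"grip": 0, "xyz": [-0.2045, 0.1734, 0.0167], "turn": [0, 0, 0]}, 
 [0.38138824 0.26046965 0.26401263] [ 4.45263327  0.01979347 -1.91118715] 0.20879333312537587 24.9993085116148 -246.2
rad -3.711080115216325 tan(ccw) 2.4605322940966 z -1.9111871496367105
phi -147.4007529502335 r 0.07040309723019732
```

Request:
carry_out([
  {"grip": 0,"xyz": [-0.0035,0.0304,0.0017],"turn": [0,0,0]},
  {"grip": 0,"xyz": [-0.0122,0.0599,0.0033],"turn": [0,0,0]},
  {"grip": 0,"xyz": [-0.025,0.0876,0.005],"turn": [0,0,0]},
  {"grip": 0,"xyz": [-0.0424,0.1127,0.0067],"turn": [0,0,0]},
  {"grip": 0,"xyz": [-0.0424,0.1127,0.0067],"turn": [0,0,0]},
])

```text
clock: 9.67
tcp_pos: [0.3716, 0.3085, 0.2613]
ee_rot: [-3.141, 0.0, -2.555]
force: [3.2, -1.1, 2.3]
gripper_width: 0.209
gripper_force: 25.0
```

```bash
python3 circ.py -186.2 10 -10
```

```text
{"grip": 0, "xyz": [-0.0215, 0.0217, 0.0017], "turn": [0, 0, 0]}, {"grip": 0, "xyz": [-0.0464, 0.0393, 0.0033], "turn": [0, 0, 0]}, {"grip": 0, "xyz": [-0.0739, 0.0523, 0.0050], "turn": [0, 0, 0]}, {"grip": 0, "xyz": [-0.1034, 0.0604, 0.0067], "turn": [0, 0, 0]}, {"grip": 0, "xyz": [-0.1337, 0.0632, 0.0083], "turn": [0, 0, 0]}, {"grip": 0, "xyz": [-0.1641, 0.0607, 0.0100], "turn": [0, 0, 0]}, {"grip": 0, "xyz": [-0.1936, 0.0530, 0.0117], "turn": [0, 0, 0]}, {"grip": 0, "xyz": [-0.2214, 0.0402, 0.0133], "turn": [0, 0, 0]}, {"grip": 0, "xyz": [-0.2464, 0.0229, 0.0150], "turn": [0, 0, 0]}, {"grip": 0, "xyz": [-0.2681, 0.0014, 0.0167], "turn": [0, 0, 0]}, 
 [0.37162443 0.30848627 0.26131584] [ 3.23242818 -1.06556054  2.34517126] 0.2091268291165921 25.000642463564873 -286.2
rad -3.3286014413163865 tan(ccw) 0.710227882010865 z 2.345171255910447
phi 171.69249715732445 r 0.06980807031895213
```

Request:
carry_out([
  {"grip": 0,"xyz": [-0.022,0.0207,0.0014],"turn": [0,0,0]},
  {"grip": 0,"xyz": [-0.0474,0.0373,0.003],"turn": [0,0,0]},
  {"grip": 0,"xyz": [-0.0749,0.0503,0.0046],"turn": [0,0,0]},
  {"grip": 0,"xyz": [-0.1044,0.0584,0.0062],"turn": [0,0,0]},
])

```text
clock: 10.0
tcp_pos: [0.3928, 0.3488, 0.2588]
ee_rot: [-3.14, -0.003, -2.556]
force: [0.9, -8.2, 5.1]
gripper_width: 0.212
gripper_force: 25.0
```

```bash
python3 circ.py -226.2 10 -10;python3 -c "
from h import *
f=arm.grab_frame('scene');I=f['image'];cv2.imwrite('pics/s5.png',np.vstack([cv2.resize(I[165:305,230:430],None,fx=4,fy=4,interpolation=cv2.INTER_CUBIC)]));np.save('s5.npy',pts(f))"
```

```text
{"grip": 0, "xyz": [-0.0304, 0.0028, 0.0017], "turn": [0, 0, 0]}, {"grip": 0, "xyz": [-0.0608, 0.0003, 0.0033], "turn": [0, 0, 0]}, {"grip": 0, "xyz": [-0.0903, -0.0074, 0.0050], "turn": [0, 0, 0]}, {"grip": 0, "xyz": [-0.1180, -0.0202, 0.0067], "turn": [0, 0, 0]}, {"grip": 0, "xyz": [-0.1431, -0.0375, 0.0083], "turn": [0, 0, 0]}, {"grip": 0, "xyz": [-0.1648, -0.0590, 0.0100], "turn": [0, 0, 0]}, {"grip": 0, "xyz": [-0.1824, -0.0839, 0.0117], "turn": [0, 0, 0]}, {"grip": 0, "xyz": [-0.1954, -0.1115, 0.0133], "turn": [0, 0, 0]}, {"grip": 0, "xyz": [-0.2035, -0.1409, 0.0150], "turn": [0, 0, 0]}, {"grip": 0, "xyz": [-0.2063, -0.1713, 0.0167], "turn": [0, 0, 0]}, 
 [0.3927593  0.34883555 0.25875638] [ 0.89553675 -8.19963492  5.13138441] 0.21226133856075324 25.000461749732494 -326.2
rad -6.538010019418462 tan(ccw) 5.028958530376946 z 5.131384406838246
phi 133.54726920441712 r 0.06958487976231523
```

View pics/s5.png

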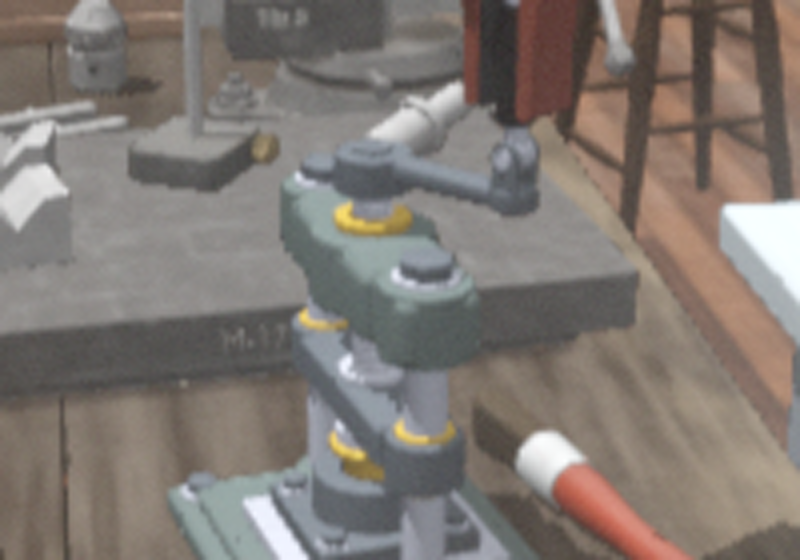

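The view shows the ram foot now on the brass flange, which is partly hidden at (360,455). From here I'll take small steps and read the force while moving.

Request:
carry_out([
  {"grip": 0,"xyz": [-0.0155,0.0,0],"turn": [0,0,0]},
  {"grip": 0,"xyz": [-0.0309,0.0003,0],"turn": [0,0,0]},
])

```text
clock: 10.22
tcp_pos: [0.4023, 0.3558, 0.2583]
ee_rot: [3.141, -0.004, -2.557]
force: [-3.8, -2.9, 0.4]
gripper_width: 0.217
gripper_force: 25.0
```

```bash
python3 circ.py -236.2 6 -5
```

```text
{"grip": 0, "xyz": [-0.0153, -0.0006, 0.0008], "turn": [0, 0, 0]}, {"grip": 0, "xyz": [-0.0304, -0.0025, 0.0017], "turn": [0, 0, 0]}, {"grip": 0, "xyz": [-0.0453, -0.0057, 0.0025], "turn": [0, 0, 0]}, {"grip": 0, "xyz": [-0.0599, -0.0102, 0.0033], "turn": [0, 0, 0]}, {"grip": 0, "xyz": [-0.0740, -0.0160, 0.0042], "turn": [0, 0, 0]}, {"grip": 0, "xyz": [-0.0876, -0.0230, 0.0050], "turn": [0, 0, 0]}, 
 [0.4022938  0.35581819 0.25829083] [-3.79848308 -2.86395161  0.44762808] 0.21693118391699795 25.00020682811737 -266.2
rad -0.26681983207289584 tan(ccw) 4.749684168866068 z 0.44762807645183933
phi 123.7779932782513 r 0.06907882505492711
```

Request:
carry_out([
  {"grip": 0,"xyz": [-0.0153,-0.0006,0.0008],"turn": [0,0,0]},
  {"grip": 0,"xyz": [-0.0304,-0.0025,0.0017],"turn": [0,0,0]},
])

```text
clock: 10.38
tcp_pos: [0.4137, 0.3619, 0.2576]
ee_rot: [3.141, -0.003, -2.557]
force: [-4.3, -1.7, 0.2]
gripper_width: 0.216
gripper_force: 25.0
```

```bash
python3 circ.py -246.2 6 -5
```

```text
{"grip": 0, "xyz": [-0.0149, -0.0032, 0.0008], "turn": [0, 0, 0]}, {"grip": 0, "xyz": [-0.0295, -0.0077, 0.0017], "turn": [0, 0, 0]}, {"grip": 0, "xyz": [-0.0436, -0.0135, 0.0025], "turn": [0, 0, 0]}, {"grip": 0, "xyz": [-0.0572, -0.0205, 0.0033], "turn": [0, 0, 0]}, {"grip": 0, "xyz": [-0.0701, -0.0286, 0.0042], "turn": [0, 0, 0]}, {"grip": 0, "xyz": [-0.0823, -0.0379, 0.0050], "turn": [0, 0, 0]}, 
 [0.41367041 0.36193961 0.25761446] [-4.31322761 -1.68398237  0.16791165] 0.21563980312236863 25.000049136579037 -276.2
rad 0.19980676458714974 tan(ccw) 4.625992467765929 z 0.16791164795584995
phi 113.04477811665376 r 0.06904983702854724
```

Request:
carry_out([
  {"grip": 0,"xyz": [-0.0149,-0.0032,0.0008],"turn": [0,0,0]},
  {"grip": 0,"xyz": [-0.0295,-0.0077,0.0017],"turn": [0,0,0]},
])

```text
clock: 10.55
tcp_pos: [0.4259, 0.3659, 0.257]
ee_rot: [3.141, -0.002, -2.557]
force: [-4.5, -1.8, -1.1]
gripper_width: 0.213
gripper_force: 25.0
```

```bash
python3 circ.py -256.2 6 -5
```

```text
{"grip": 0, "xyz": [-0.0141, -0.0058, 0.0008], "turn": [0, 0, 0]}, {"grip": 0, "xyz": [-0.0277, -0.0127, 0.0017], "turn": [0, 0, 0]}, {"grip": 0, "xyz": [-0.0406, -0.0209, 0.0025], "turn": [0, 0, 0]}, {"grip": 0, "xyz": [-0.0528, -0.0301, 0.0033], "turn": [0, 0, 0]}, {"grip": 0, "xyz": [-0.0641, -0.0404, 0.0042], "turn": [0, 0, 0]}, {"grip": 0, "xyz": [-0.0745, -0.0516, 0.0050], "turn": [0, 0, 0]}, 
 [0.42586776 0.36587395 0.25695165] [-4.49010632 -1.83744795 -1.11452351] 0.21254234301841082 24.999771416187286 -286.2
rad -0.7133681101371094 tan(ccw) 4.798788985778901 z -1.1145235104151572
phi 102.39767983657099 r 0.0690849392086142
```

Request:
carry_out([
  {"grip": 0,"xyz": [-0.0141,-0.0058,0.0008],"turn": [0,0,0]},
  {"grip": 0,"xyz": [-0.0277,-0.0127,0.0017],"turn": [0,0,0]},
])

```text
clock: 10.72
tcp_pos: [0.4382, 0.3675, 0.2563]
ee_rot: [3.141, -0.001, -2.557]
force: [-4.5, -2.2, -2.1]
gripper_width: 0.21
gripper_force: 25.0
```

```bash
python3 circ.py -266.2 6 -5
```

```text
{"grip": 0, "xyz": [-0.0129, -0.0081, 0.0008], "turn": [0, 0, 0]}, {"grip": 0, "xyz": [-0.0251, -0.0174, 0.0017], "turn": [0, 0, 0]}, {"grip": 0, "xyz": [-0.0364, -0.0276, 0.0025], "turn": [0, 0, 0]}, {"grip": 0, "xyz": [-0.0468, -0.0388, 0.0033], "turn": [0, 0, 0]}, {"grip": 0, "xyz": [-0.0561, -0.0509, 0.0042], "turn": [0, 0, 0]}, {"grip": 0, "xyz": [-0.0644, -0.0637, 0.0050], "turn": [0, 0, 0]}, 
 [0.43824193 0.36752032 0.25627831] [-4.50941245 -2.22071924 -2.06358569] 0.2103096022151326 24.999748393893242 -296.2
rad -1.9169805636514525 tan(ccw) 4.646674087393638 z -2.0635856850606134
phi 92.03670397798857 r 0.069164013223645
```

Request:
carry_out([
  {"grip": 0,"xyz": [-0.0129,-0.0085,0.0014],"turn": [0,0,0]},
  {"grip": 0,"xyz": [-0.0251,-0.0182,0.0025],"turn": [0,0,0]},
])

```text
clock: 10.88
tcp_pos: [0.4508, 0.367, 0.2557]
ee_rot: [3.141, -0.001, -2.557]
force: [-6.9, -1.0, 0.5]
gripper_width: 0.211
gripper_force: 25.0
```

```bash
python3 circ.py -276.2 6 -5
```

```text
{"grip": 0, "xyz": [-0.0113, -0.0103, 0.0008], "turn": [0, 0, 0]}, {"grip": 0, "xyz": [-0.0217, -0.0215, 0.0017], "turn": [0, 0, 0]}, {"grip": 0, "xyz": [-0.0310, -0.0335, 0.0025], "turn": [0, 0, 0]}, {"grip": 0, "xyz": [-0.0393, -0.0464, 0.0033], "turn": [0, 0, 0]}, {"grip": 0, "xyz": [-0.0464, -0.0599, 0.0042], "turn": [0, 0, 0]}, {"grip": 0, "xyz": [-0.0523, -0.0739, 0.0050], "turn": [0, 0, 0]}, 
 [0.45076163 0.3670006  0.25565009] [-6.93301168 -0.97961679  0.5251385 ] 0.21122420556164795 25.00030741095543 -306.2
rad -1.7226477744324207 tan(ccw) 6.786662264426834 z 0.5251385017674758
phi 81.65593821668108 r 0.06933453817557675
```

Request:
carry_out([
  {"grip": 0,"xyz": [-0.0057,-0.005,0.0004],"turn": [0,0,0]},
])

```text
clock: 10.97
tcp_pos: [0.4538, 0.3665, 0.2555]
ee_rot: [3.141, -0.001, -2.557]
force: [-8.4, -0.9, 1.8]
gripper_width: 0.214
gripper_force: 25.0
```

```bash
python3 circ.py -278.7 2 -2.5
```

```text
{"grip": 0, "xyz": [-0.0055, -0.0053, 0.0004], "turn": [0, 0, 0]}, {"grip": 0, "xyz": [-0.0109, -0.0107, 0.0008], "turn": [0, 0, 0]}, 
 [0.45380389 0.36653492 0.25552874] [-8.36763003 -0.90607359  1.75748946] 0.21399554707079985 25.000210627913475 -283.7
rad -2.161342788875851 tan(ccw) 8.134297699621564 z 1.7574894563700965
phi 79.11364224579599 r 0.06938356979154314
```

Request:
carry_out([
  {"grip": 0,"xyz": [-0.002,-0.0019,0.0002],"turn": [0,0,0]},
  {"grip": 0,"xyz": [-0.002,-0.0019,0.0002],"turn": [0,0,0]},
])

```text
clock: 11.13
tcp_pos: [0.4546, 0.3664, 0.2555]
ee_rot: [3.141, -0.001, -2.557]
force: [-6.7, -0.1, 0.2]
gripper_width: 0.216
gripper_force: 25.0
```

```bash
python3 circ.py -279.6 10 10
```

```text
{"grip": 0, "xyz": [0.0240, 0.0188, -0.0017], "turn": [0, 0, 0]}, {"grip": 0, "xyz": [0.0509, 0.0332, -0.0033], "turn": [0, 0, 0]}, {"grip": 0, "xyz": [0.0799, 0.0427, -0.0050], "turn": [0, 0, 0]}, {"grip": 0, "xyz": [0.1101, 0.0470, -0.0067], "turn": [0, 0, 0]}, {"grip": 0, "xyz": [0.1406, 0.0460, -0.0083], "turn": [0, 0, 0]}, {"grip": 0, "xyz": [0.1704, 0.0397, -0.0100], "turn": [0, 0, 0]}, {"grip": 0, "xyz": [0.1987, 0.0283, -0.0117], "turn": [0, 0, 0]}, {"grip": 0, "xyz": [0.2246, 0.0122, -0.0133], "turn": [0, 0, 0]}, {"grip": 0, "xyz": [0.2474, -0.0082, -0.0150], "turn": [0, 0, 0]}, {"grip": 0, "xyz": [0.2662, -0.0322, -0.0167], "turn": [0, 0, 0]}, 
 [0.45456345 0.36635659 0.25550749] [-6.7082454  -0.14430929  0.19192933] 0.21599028329741318 25.000125244259834 -179.60000000000002
rad -1.261014071307293 tan(ccw) 6.590237103814129 z 0.19192933164536
phi 78.46962446917743 r 0.06935627949821843
```

Request:
carry_out([
  {"grip": 0,"xyz": [-0.0042,-0.0043,0.0003],"turn": [0,0,0]},
])

```text
clock: 11.22
tcp_pos: [0.4564, 0.366, 0.2554]
ee_rot: [3.14, -0.002, -2.557]
force: [-10.0, 1.5, 1.8]
gripper_width: 0.213
gripper_force: 25.0
```

```bash
python3 circ.py -281.6 10 10
```

```text
{"grip": 0, "xyz": [0.0233, 0.0196, -0.0017], "turn": [0, 0, 0]}, {"grip": 0, "xyz": [0.0497, 0.0349, -0.0033], "turn": [0, 0, 0]}, {"grip": 0, "xyz": [0.0784, 0.0454, -0.0050], "turn": [0, 0, 0]}, {"grip": 0, "xyz": [0.1084, 0.0508, -0.0067], "turn": [0, 0, 0]}, {"grip": 0, "xyz": [0.1389, 0.0508, -0.0083], "turn": [0, 0, 0]}, {"grip": 0, "xyz": [0.1690, 0.0456, -0.0100], "turn": [0, 0, 0]}, {"grip": 0, "xyz": [0.1976, 0.0352, -0.0117], "turn": [0, 0, 0]}, {"grip": 0, "xyz": [0.2241, 0.0200, -0.0133], "turn": [0, 0, 0]}, {"grip": 0, "xyz": [0.2475, 0.0004, -0.0150], "turn": [0, 0, 0]}, {"grip": 0, "xyz": [0.2671, -0.0229, -0.0167], "turn": [0, 0, 0]}, 
 [0.4563641  0.36600393 0.2554257 ] [-9.99614687  1.45882366  1.75986948] 0.2131589313201709 25.000332333147526 -181.60000000000002
rad -0.5809768800500239 tan(ccw) 10.085315297149577 z 1.7598694808652535
phi 76.954540803666 r 0.06939492331047847
```

10.1 N along the path is about 165 N at the ram, with the steep rise clearly felt, so the bush is bottomed. Now I'll wind back.

Request:
carry_out([
  {"grip": 0,"xyz": [0.0233,0.0196,-0.0017],"turn": [0,0,0]},
  {"grip": 0,"xyz": [0.0497,0.0349,-0.0033],"turn": [0,0,0]},
  {"grip": 0,"xyz": [0.0784,0.0454,-0.005],"turn": [0,0,0]},
  {"grip": 0,"xyz": [0.1084,0.0508,-0.0067],"turn": [0,0,0]},
  {"grip": 0,"xyz": [0.1389,0.0508,-0.0083],"turn": [0,0,0]},
  {"grip": 0,"xyz": [0.169,0.0456,-0.01],"turn": [0,0,0]},
])

```text
clock: 11.72
tcp_pos: [0.3888, 0.3436, 0.2594]
ee_rot: [3.141, -0.0, -2.556]
force: [0.7, 2.3, -9.5]
gripper_width: 0.212
gripper_force: 25.0
```

```bash
python3 circ.py -221.6 10 10
```

```text
{"grip": 0, "xyz": [0.0287, -0.0104, -0.0017], "turn": [0, 0, 0]}, {"grip": 0, "xyz": [0.0551, -0.0256, -0.0033], "turn": [0, 0, 0]}, {"grip": 0, "xyz": [0.0785, -0.0452, -0.0050], "turn": [0, 0, 0]}, {"grip": 0, "xyz": [0.0982, -0.0685, -0.0067], "turn": [0, 0, 0]}, {"grip": 0, "xyz": [0.1135, -0.0949, -0.0083], "turn": [0, 0, 0]}, {"grip": 0, "xyz": [0.1240, -0.1235, -0.0100], "turn": [0, 0, 0]}, {"grip": 0, "xyz": [0.1293, -0.1536, -0.0117], "turn": [0, 0, 0]}, {"grip": 0, "xyz": [0.1294, -0.1841, -0.0133], "turn": [0, 0, 0]}, {"grip": 0, "xyz": [0.1241, -0.2141, -0.0150], "turn": [0, 0, 0]}, {"grip": 0, "xyz": [0.1137, -0.2428, -0.0167], "turn": [0, 0, 0]}, 
 [0.38876811 0.34356254 0.25943367] [ 0.6680438   2.30661033 -9.48058121] 0.2123033951604582 24.99872736632824 -121.6
rad 1.0318571860040393 tan(ccw) -2.168410591132696 z -9.480581208256556
phi 138.988168122737 r 0.0688227908792556
```

Request:
carry_out([
  {"grip": 0,"xyz": [0.0287,-0.0104,0.0008],"turn": [0,0,0]},
  {"grip": 0,"xyz": [0.0551,-0.0256,-0.0003],"turn": [0,0,0]},
  {"grip": 0,"xyz": [0.0785,-0.0452,-0.002],"turn": [0,0,0]},
  {"grip": 0,"xyz": [0.0982,-0.0685,-0.0037],"turn": [0,0,0]},
  {"grip": 0,"xyz": [0.1135,-0.0949,-0.0053],"turn": [0,0,0]},
  {"grip": 0,"xyz": [0.124,-0.1235,-0.007],"turn": [0,0,0]},
])

```text
clock: 12.22
tcp_pos: [0.3755, 0.2741, 0.2632]
ee_rot: [3.141, 0.0, -2.556]
force: [-3.7, 1.6, 1.5]
gripper_width: 0.215
gripper_force: 25.0
```

```bash
python3 circ.py -161.6 7 5
```

```text
{"grip": 0, "xyz": [0.0033, -0.0149, -0.0008], "turn": [0, 0, 0]}, {"grip": 0, "xyz": [0.0053, -0.0300, -0.0017], "turn": [0, 0, 0]}, {"grip": 0, "xyz": [0.0060, -0.0453, -0.0025], "turn": [0, 0, 0]}, {"grip": 0, "xyz": [0.0054, -0.0605, -0.0033], "turn": [0, 0, 0]}, {"grip": 0, "xyz": [0.0034, -0.0757, -0.0042], "turn": [0, 0, 0]}, {"grip": 0, "xyz": [0.0002, -0.0906, -0.0050], "turn": [0, 0, 0]}, {"grip": 0, "xyz": [-0.0044, -0.1052, -0.0058], "turn": [0, 0, 0]}, 
 [0.37552802 0.27414843 0.26319519] [-3.74836636  1.64844815  1.51549549] 0.2152022729254237 25.00070169568062 -126.6
rad 3.036403851459456 tan(ccw) -2.7473411405805446 z 1.5154954947436625
phi -159.58893920979514 r 0.06953794420347659
```

Request:
carry_out([
  {"grip": 0,"xyz": [0.0063,-0.0149,-0.0008],"turn": [0,0,0]},
  {"grip": 0,"xyz": [0.0093,-0.03,-0.0017],"turn": [0,0,0]},
  {"grip": 0,"xyz": [0.01,-0.0453,-0.0025],"turn": [0,0,0]},
  {"grip": 0,"xyz": [0.0094,-0.0605,-0.0033],"turn": [0,0,0]},
  {"grip": 0,"xyz": [0.0074,-0.0757,-0.0042],"turn": [0,0,0]},
  {"grip": 0,"xyz": [0.0042,-0.0906,-0.005],"turn": [0,0,0]},
  {"grip": 0,"xyz": [-0.0004,-0.1052,-0.0058],"turn": [0,0,0]},
  {"grip": 0,"xyz": [-0.0004,-0.1052,-0.0058],"turn": [0,0,0]},
])

```text
clock: 12.88
tcp_pos: [0.4014, 0.24, 0.2654]
ee_rot: [-3.141, 0.002, -2.557]
force: [-0.7, -0.4, 6.5]
gripper_width: 0.212
gripper_force: 25.0
```

```bash
python3 circ.py -126.6 1 5; python3 -c "
from h import *
f=arm.grab_frame('scene');W=pts(f)-[.441,.298,0];I=f['image']
cv2.imwrite('pics/s6.png',cv2.resize(I[165:305,230:430],None,fx=4,fy=4,interpolation=cv2.INTER_CUBIC))"
```

```text
{"grip": 0, "xyz": [-0.0058, -0.0141, -0.0008], "turn": [0, 0, 0]}, 
 [0.40139253 0.23999581 0.26538373] [-0.66836334 -0.36500028  6.49047908] 0.21214622338446906 25.000668615102768 -121.6
rad 0.6915234550468337 tan(ccw) -0.3189515252016382 z 6.490479076801585
phi -123.9415331407956 r 0.07039975888690247
```

View pics/s6.png

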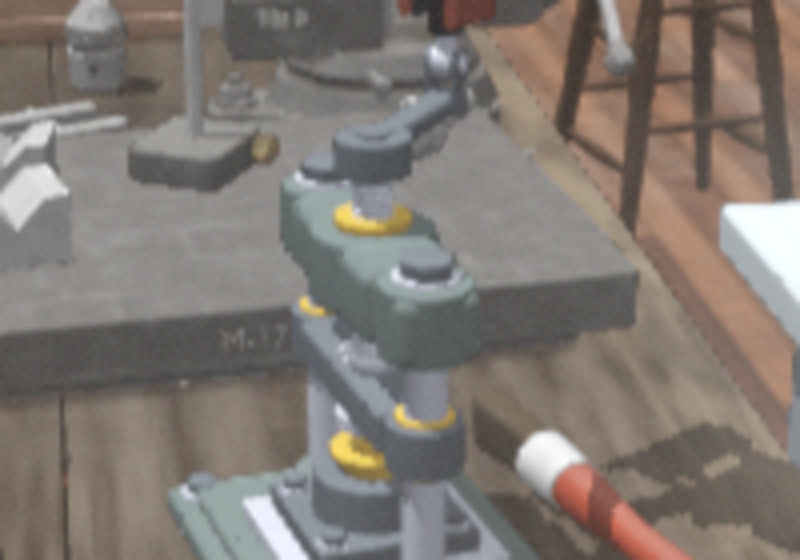

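The view shows the ram raised about 10 mm over the flange at (360,455), which now sits close on the boss. I'll open the fingers and check that the grip is upright.

Request:
carry_out([
  {"grip": 0.25,"xyz": [0,0,0],"turn": [0,0,0]},
  {"grip": 0.45,"xyz": [0,0,0],"turn": [0,0,0]},
  {"grip": 0.6,"xyz": [0,0,0],"turn": [0,0,0]},
  {"grip": 0.6,"xyz": [0,0,0],"turn": [0,0,0]},
  {"grip": 0.6,"xyz": [0,0,0],"turn": [0,0,0]},
])

```text
clock: 13.35
tcp_pos: [0.3997, 0.2401, 0.2644]
ee_rot: [-3.141, -0.001, -2.557]
force: [-0.1, -0.6, 0.8]
gripper_width: 0.509
gripper_force: 0.0
```

```bash
python3 -c "
from h import *
print(arm.state()['gripper_width'])
A=np.array([.4412,.298,0])
for n in ('wrist','scene','top'):
    f=arm.grab_frame(n);w=pts(f).reshape(-1,3)-A
    r=np.array([.4014-.4412,.24-.298]);r/=np.linalg.norm(r);t=np.array([-r[1],r[0]])
    a=w[:,:2]@r;b=w[:,:2]@t
    ok=(abs(b)<.012)&(a>.05)&(a<.09);print(n,r)
    for z in np.arange(.2,.29,.005):
        m=ok&(w[:,2]>z)&(w[:,2]<z+.005)
        if m.sum()>5: print(round(z,3),m.sum(),(1000*np.percentile(a[m],[2,50,98])).round(1),(1000*np.percentile(b[m],[2,50,98])).round(1))
"
```

```text
0.5094611784399469
wrist [-0.5658046  -0.82453936]
0.2 116 [51.4 77.5 79.6] [-10.3  -5.8   6.5]
0.205 382 [51.1 75.2 79.2] [-9.8 -2.8  5.6]
0.21 46 [72.1 76.  76.4] [-8.6 -5.8  6.8]
0.215 59 [67.2 76.  76.5] [-9.7 -6.4  6.3]
0.22 301 [65.4 75.1 76.6] [-9.7 -2.6  8.3]
0.225 129 [66.2 73.  75.2] [-8.5 -6.2  6.9]
0.235 95 [69.9 76.9 78.2] [-9.  -3.8  4.9]
0.24 126 [70.2 77.1 78.6] [-9.2 -3.9  4.7]
0.245 137 [69.9 77.4 78.8] [-9.4 -4.3  4.7]
0.25 163 [71.1 77.6 79. ] [-9.6 -3.7  5.1]
0.255 176 [70.6 77.7 79.3] [-10.   -4.4   5.4]
0.26 252 [68.5 77.5 79.4] [-10.2  -4.2   6.2]
0.265 302 [67.6 77.4 79.3] [-10.1  -4.3   6.9]
0.27 417 [67.5 76.9 79.1] [-9.9 -4.   7.8]
0.275 660 [65.6 75.3 78.3] [-9.2 -3.6  7.2]
0.28 784 [66.6 72.2 76.4] [-7.1 -1.9  5.6]
scene [-0.5658046  -0.82453936]
0.2 19 [50.7 65.  71.8] [-11.6  -8.4  -6.8]
0.205 47 [51.5 65.3 77.4] [-10.9  -6.1   4.4]
0.21 24 [57.2 68.2 75.7] [-10.5  -3.5   5.4]
0.215 23 [63.5 66.9 75.3] [-10.6  -4.8   6. ]
0.22 32 [62.6 65.8 71.8] [-11.1  -3.9   5.7]
0.225 33 [63.4 67.7 75. ] [-10.   -2.9   6.4]
0.23 11 [64.8 67.4 71. ] [-6.1 -3.2  0.7]
0.235 26 [61.1 64.8 74.2] [-9.  -4.5  3.5]
0.24 27 [61.5 65.1 74. ] [-10.3  -5.5   3.8]
0.245 29 [60.6 64.5 70.9] [-10.8  -4.7   6.1]
0.25 32 [59.1 64.2 70.4] [-10.9  -4.8   5.6]
0.255 31 [59.9 63.3 71.3] [-10.7  -4.3   5.7]
0.26 33 [59.9 63.4 70.5] [-10.4  -4.8   5.3]
0.265 31 [60.7 63.4 71.1] [-11.3  -4.3   5. ]
0.27 32 [59.9 63.3 70.2] [-10.3  -4.7   5.2]
0.275 35 [60.2 64.1 72.4] [-10.5  -4.8   7.4]
0.28 31 [62.  67.8 73.1] [-9.  -3.8  4.2]
top [-0.5658046  -0.82453936]
```

The tip and the fork sit at the same radius (71.5 against 71 mm from the wrist, 67.8 against 67.5 mm from the scene), so the grip is upright. I'll retreat.

Request:
carry_out([
  {"grip": 0.6,"xyz": [0,0,-0.06],"turn": [0,0,0]},
  {"grip": 0.6,"xyz": [0,0,-0.14],"turn": [0,0,0]},
  {"grip": 0.6,"xyz": [0,0,-0.22],"turn": [0,0,0]},
  {"grip": 0.6,"xyz": [0,0,-0.25],"turn": [0,0,0]},
  {"grip": 0.6,"xyz": [0,0,-0.25],"turn": [0,0,0]},
  {"grip": 0.6,"xyz": [0,0,-0.25],"turn": [0,0,0]},
])

```text
clock: 14.0
tcp_pos: [0.3997, 0.2403, 0.3647]
ee_rot: [-3.141, 0.001, -2.557]
force: [0.2, -0.6, -0.4]
gripper_width: 0.6
gripper_force: 0.0
```

```bash
python3 -c "
from h import *
f=arm.grab_frame('scene');W=pts(f)
A=np.array([.4412,.298])
w=W[:,:].reshape(-1,3);r=np.hypot(*(w[:,:2]-A).T);c=f['image'].reshape(-1,3).astype(int)
br=(r<.024)&(w[:,2]<.1)&(w[:,2]>.02)&(c[:,2]>c[:,0]+60);print('brass z',np.percentile(w[br][:,2],[2,50,98]))
rest=(r<.017)&(w[:,2]<.12)&(w[:,2]>.05)&~br;print('other z',np.percentile(w[rest][:,2],[2,10,25,50,98]))
print(arm.state()['tcp_pos'],arm.state()['force'])
print(arm.finish_job())"
```

```text
brass z [0.06054705 0.06832351 0.07093605]
other z [0.05803229 0.05922192 0.08158526 0.10832483 0.11888916]
[0.39927641 0.24001288 0.36367766] [ 0.13248065  0.54521801 -0.39835425]
the job is handed in; nothing more can be done
None
```

I handed the job in after 14.0 s of robot time: the grip is upright against its stop, the bush is bottomed (about 10.1 N along the path at the grip, roughly 165 N at the ram), the ram is about 1 cm clear of it, and the arm has let go and is clear of the press.

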